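Hold the drive's brake shoe down through the guard slot

TASK

Take the orange-handled brake key out of its wooden block and pass its blade down through the yellow-bordered slot in the gear case. Feel for the sprung brake shoe hidden inside, press it fully down to its stop without forcing it, and finish still gripping the key and holding the shoe down (do not let go). Leave the other things on the bench where they are.

Things in the scene. Friction and masses are not known exactly. Their poses are not given: they have to be found in the camera images.
- key: Brake key, 0.13-0.2 kg: orange handle 24 (x) x 40 (y) x 45 (z) mm on a black flange 40 x 56 x 6 mm; below it a steel blade 6 (x) x 30 (y) mm, 70 mm long, its last 8 mm thinned to 3.5 x 26. Origin: centre of the flange's underside; handle 6 to 51 mm above it, blade down along -z. At first the flange rests on the wooden block, blade in its hole. Same either way round (half turn about z).
- key_tip (a point): centre of the lower end of the key's blade, 70 mm below the key's origin; axes as the key
- block: fixed wooden tool block 90 (x) x 120 (y) x 85 mm high, which holds the key upright in a vertical hole 12 x 36 mm at its centre; origin at the centre of its underside
- housing: Fixed base of the drive, 250 (x, -65 to +185 mm) x 150 (y) x 12 mm, with a closed gear case 100 (x) x 120 (y) mm centred on the origin, its grey guard plate's top 110 mm high; on the case's +x side a steel drum, top 98 mm high. Origin on the bench under the slot's centre
- slot (a point): centre of the mouth of the slot, in the top surface of the guard plate 110 mm above the bench, with a yellow painted border; the slot is 8 mm (x) x 32 mm (y), 2 mm more than the blade each way, through the 8 mm plate, with a 2 mm chamfer at the mouth; axes as the housing
- shoe (a joint): Brake shoe hidden in the case under the slot, a level plate 34 x 56 mm, sprung up: 0 free, 0.008 (m) pressed straight down to its hard stop. Its free face lies 25 to 50 mm below the guard's top (differs by unit; to be felt). The spring gives from about 4 N and is fully down at about 8 N; the key's weight alone does not move it. Over 60 N damages it.
- oil_bottle: loose amber bottle, 38 mm across, 85 mm high; origin at the centre of its underside; leave alone
- tape_roll: loose blue roll of tape lying flat, 90 mm across, 24 mm high; origin at the centre of its underside; leave alone
- parts_jar: loose clear jar, 60 mm across, 50 mm high; origin at the centre of its underside; leave alone
- screwdriver: loose screwdriver about 200 mm long lying on the bench along its x; leave alone
- brass_gear: loose brass gear wheel lying flat, 64 mm across, 18 mm high; origin at the centre of its underside; leave alone
- grease_can: loose steel can, 74 mm across, 120 mm high; origin at the centre of its underside; leave alone
Mind the look-alikes: they are no part of the job. There is more than one size of the key; the job needs the largest.

How it is judged (in metres and radians):
On the way, in this order (a step that is already met when the one before it is completed fails the run):
1. the key is lifted out of the block in the gripper (height (world z) of key_tip above 0.09 m and contact force between the fingers and key above 1 N), for 0.1 s.
2. the blade has passed into the slot (z of key_tip in the frame of slot below -0.01 m and horizontal distance between key_tip and slot below 0.006 m), for 0.1 s.
At the end, for the whole second after the job is handed in: The gripper still grips the key, upright (within 7 degrees) and at rest; its blade is through the slot (tip at least 25 mm below the guard's top, within 6 mm of the slot's centre) and presses the shoe down by more than 6.5 of its 8 mm (value of joint shoe above 0.0065 m and contact force between key and shoe above 2 N and contact force between the fingers and key above 1 N and z of key_tip in the frame of slot below -0.025 m and horizontal distance between key_tip and slot below 0.006 m and angle between the z axis of key and the z axis of housing, either way round below 0.12 rad and linear speed of key below 0.02 m/s); the arm keeps its last pose, push and grip.
It fails at once if the shoe is forced (over 60 N) (contact force between key and shoe above 60 N).
It fails at once if a bystander is displaced by more than 25 mm (distance of any of oil_bottle, tape_roll, parts_jar, screwdriver, brass_gear, grease_can from where it was at the start of the episode above 0.025 m).
It also fails if it takes over 48 s, if anything falls off the work surface, if the arm or the gripper's body presses on something with over 40 N, if the wrist force passes 120 N, or if a joint passes its speed limit or range.

ROBOT

A 6-joint arm with a two-finger parallel gripper is mounted at the origin on the work surface. World frame = base frame: x ahead of the robot, y to its left, z up, the work surface at z = 0. Lengths are in m, angles in degrees, forces in N, time in s.
With the tool pointing down it reaches from about 0.275 to 0.85 m from the base axis. Payload 5.2 kg.
Tool frame: the origin (TCP) lies on the mounting face of the last link; the fingertips stand 173 mm ahead of it and the grasp point (between the pads) lies 155 mm ahead of it; z points along the fingers, y is the direction in which the jaws open and shut (so a half turn about z gives the same grasp; the last joint's range is limited). The gripper opens to 85 mm and grips with 20 to 120 N. Pads are 22 mm wide; open, the fingers measure 114 mm over their backs; the gripper's body (76 mm by 85 mm) begins 54 mm behind the grasp point. The pads swing forward as they close: fully open they stand 13 mm farther back than shut.
Start: joints at [64.469, 14.817, 87.949, -0, 77.235, -11.62], TCP at [0.132, 0.534, 0.405] pointing down, gripper open.
Joint ranges: [-179.93, 179.93], [-52.35, 119.4], [10.71, 147.94], [-69.91, 249.91], [12.55, 155.21], [-178.61, 178.61]. Speed limits (degrees/s): [147.25, 147.25, 180, 180, 180, 180].

INTERFACE

Orientations are given as [roll, pitch, yaw] about the fixed x, y, z axes, in that order (R = Rz(yaw) Ry(pitch) Rx(roll)).
In Python, from cell import robot gives the robot as it stands.
- The arm moves only by the tool move_arm, never from a script. Its argument "targets" is a list of rows, each an object with "linear": the shift along the tool's x, y, z in cm, a list of three; "twist": the turn, a rotation vector about the tool's x, y, z in rad, a list of three; "fingers": the finger opening in cm, from 0 to 8.54. In form: [{"linear": [tx, ty, tz], "twist": [wx, wy, wz], "fingers": fingers}, ...]. A call has 1 to 5 rows; each row is the pose to reach, as a shift and turn from the pose measured when the call began, along the tool's axes at that moment; what a row does not reach only later rows make up. A row lasts 1/12 s, in which the tool goes at most 41.7 mm and 7.16 degrees, less where a joint would pass 70% of its speed; a pose out of reach is approached as far as the arm can. A call with a gripper value outside its range is refused whole. The fingers move at their own pace and stop on an object; the grip force is fixed at half the most. Time passes only in rows, so rows that repeat a pose let the fingers close. It gives the time, the measured TCP pose, the force and the opening at its end, in the units of the state.
- robot.observe(): the state, without advancing time (a new reading comes with each control period).
- robot.capture(name): name is "side" or "top"; returns a dict with "frame" (480x640x3 uint8, blue, green, red), "depth" (480x640 float32, m along the optical axis (not along the pixel's ray), 0 where there is no reading), "fx", "fy", "cx", "cy" (pixels), "xyz" and "attitude" of the camera in the world. Camera axes: x right, y down, z forward; pixel columns grow to the right and rows downward; lengths in m; the calibration is good to about 2 mm. A picture is of the moment at which its call begins.
- robot.hand_in(): hands the job in, once; it reports no verdict.
Trained networks look in a picture, given as the dict that the camera call returned (one of the last four; its "shot" number tells which), for a name from the list of things; names that differ only in an ending like _2 or _b are one class to them, and where a whole thing is asked for, a point or a joint stands for the part that bears it (a point fixed in the world has none). Each returns a list of dicts, best first, with "confidence" (0 to 1); they miss things now and then, are a little off and sometimes report something else, mostly with a low value. They report only what shows in the picture. A call takes as long as a camera call. They do not tell look-alikes from the thing itself.
- robot.regions_of(query, picture): "mask" (480x640 bool, what is visible of it) and "point" ([column, row] in pixels, amid what is visible of it).
- robot.landmark_of(query, picture): "point" ([column, row] in pixels: a listed point, or the origin of a listed thing).
The state is a dict: "t": time; "q": joint angles; "joint_vel": joint speeds; "joint_efforts": joint torques, N m; "position": TCP position; "ee_rot": TCP orientation; "contact_force": force on the tool from outside, world axes, zero at the start; "moment": the same for the moment, N m; "opening": finger opening in m.
Only numpy, scipy, OpenCV 4.12 (cv2) and the standard library are available. Lean on these libraries where they do the work, as an engineer would, in place of code of your own. Each camera call takes 0.05 s, during which the arm holds its last target. There are 200 camera calls.

## Working session

There is one attempt and no reset: what is moved stays moved. The work goes in short steps, Python scripts to look and compute and a tool call to move; the robot and the scene stay as the last step left them, time stands still between calls to the robot, and variables do not carry over. Pictures are saved under pics/ and viewed, about 8 in all and at most 12, crops included, and the job is handed in when it is done.

Besides the shell and the picture viewer there is one more tool, called after "Emit:" as a command line: name --argument value ..., lists and objects as JSON in quotes. move_arm: Moves the arm, as the interface text tells. Its arguments: {"type":"object","properties":{"targets":{"type":"array"}},"required":["targets"]}

```bash
mkdir -p pics
cat > h.py <<'E'
import numpy as np, cv2
from scipy.spatial.transform import Rotation as R
from cell import robot
def rot(a): return R.from_euler('xyz',a,degrees=True).as_matrix()
def cloud(p):
    d=p["depth"]; v,u=np.mgrid[0:480,0:640]
    c=np.stack([(u-p["cx"])/p["fx"]*d,(v-p["cy"])/p["fy"]*d,d],-1)
    A=p["attitude"]; A=rot(A) if np.size(A)==3 else np.array(A)
    w=c@A.T+np.array(p["xyz"]); w[d==0]=np.nan
    return w
E
python3 - <<'E'
from h import *
o=robot.observe(); print({k:np.round(v,3).tolist() for k,v in o.items()})
ps={n:robot.capture(n) for n in("top","side")}
for n,p in ps.items():
    cv2.imwrite(f"pics/{n}0.png",p["frame"]); w=cloud(p)
    print(n,p["xyz"],p["attitude"],p["fx"])
    for q in["key","block","slot","housing"]:
        for f in (robot.landmark_of,robot.regions_of):
            if q=="slot" and f==robot.regions_of: continue
            for r in f(q,p)[:4]:
                c,l=np.round(r["point"]).astype(int)
                print(q,f.__name__,round(r["confidence"],2),c,l,np.round(w[l,c],4) if 0<=c<640 and 0<=l<480 else '')
E
```

```text
{'t': 0.0, 'q': [64.47, 14.861, 88.012, 0.0, 77.232, -11.621], 'joint_vel': [-0.023, 0.074, -0.007, -0.1, 0.037, -0.034], 'joint_efforts': [0.0, -44.603, -29.058, -0.0, 0.012, 0.0], 'position': [0.132, 0.534, 0.404], 'ee_rot': [-179.898, -0.021, 166.091], 'contact_force': [-0.515, 0.164, -0.307], 'moment': [0.037, -0.007, 0.005], 'opening': 0.085}
top [ 0.33329203 -0.01919032  1.30947919] [-170.05251423   -0.30368777  -88.60124055] 462.8548553069574
key call 0.71 212 252 [0.5092 0.2811 0.0933]
key call 0.58 266 250 [0.5162 0.1366 0.106 ]
key call 0.5 250 201 [0.6521 0.1884 0.0895]
key call 0.81 267 248 [0.5178 0.1312 0.1299]
key call 0.72 215 250 [0.5152 0.2743 0.0901]
key call 0.56 249 199 [0.6584 0.192  0.0864]
block call 0.69 273 250 [0.5185 0.1196 0.0941]
block call 0.76 272 251 [0.5165 0.1227 0.089 ]
slot call 0.97 386 233 [ 0.5694 -0.1787  0.1079]
housing call 0.85 378 244 [ 0.5394 -0.1577  0.1077]
housing call 0.59 381 222 [ 0.5983 -0.165   0.1102]
side [0.46229709 0.72112809 0.65116064] [-128.41416114   -0.31992716 -172.80681057] 433.91768753285106
key call 0.8 326 276 [0.5233 0.1546 0.1061]
key call 0.6 248 306 [0.6567 0.2112 0.0691]
key call 0.55 324 352 [0.5093 0.2961 0.0748]
key call 0.41 326 304 [0.5176 0.1996 0.0815]
key call 0.87 325 269 [0.5249 0.1575 0.1259]
key call 0.82 250 303 [0.6536 0.2075 0.0734]
key call 0.8 320 350 [0.5164 0.2913 0.0724]
block call 0.56 326 307 [0.5176 0.1995 0.0737]
block call 0.87 327 295 [0.5179 0.1823 0.0864]
slot call 0.8 326 176 [ 0.5648 -0.1955  0.106 ]
slot call 0.45 389 264 [ 4.002e-01 -1.210e-02  4.000e-04]
housing call 0.88 330 218 [ 0.5453 -0.1192  0.0359]
housing call 0.81 311 205 [ 0.5913 -0.1205  0.0687]
housing call 0.46 326 297 [0.5192 0.1871 0.086 ]
housing call 0.21 419 181 [ 0.3187 -0.3628  0.0113]
```

View pics/top0.png

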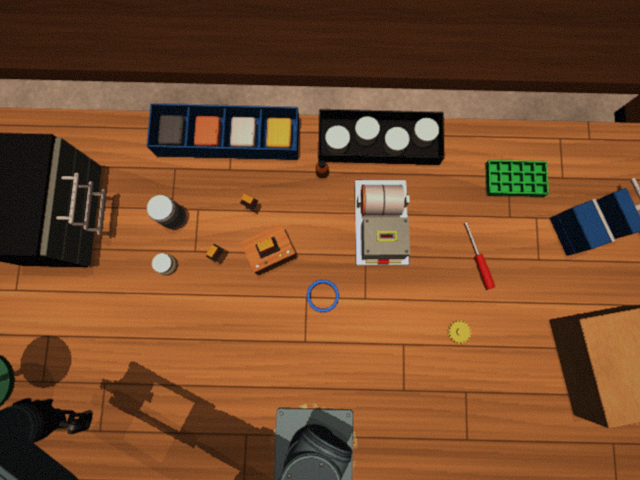

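View pics/side0.png

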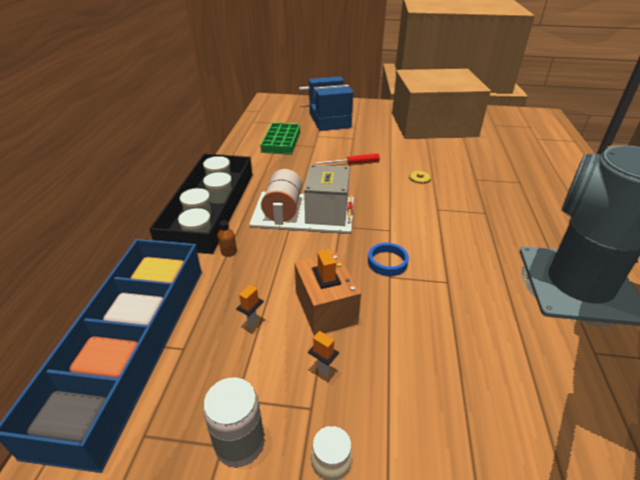

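The top view shows three orange keys: one in the block (267,246), and two small free-standing ones at (215,250) and (249,201). The one in the block fits the description. The slot is at (386,236) in the top view and (327,177) in the side view. Next I measure the key and slot yaw and check them in a crop.

```bash
cat >> h.py <<'E'
def rect(pts):
    (c,s,a)=cv2.minAreaRect((pts[:,:2]*1000).astype(np.float32)); 
    if s[0]<s[1]: s=s[::-1]; a+=90   # a: direction of long side
    return np.round(c,1),np.round(s,1),round((a+90)%180-90,1)
E
python3 - <<'E'
from h import *
for n in("top","side"):
    p=robot.capture(n); w=cloud(p); hsv=cv2.cvtColor(p["frame"],cv2.COLOR_BGR2HSV)
    near=lambda x,y,r:np.hypot(w[...,0]-x,w[...,1]-y)<r
    z=w[...,2]
    m=near(.518,.14,.06)&(z>.12)&(z<.16); print(n,"handle",rect(w[m]),m.sum(),np.percentile(z[m],[10,50,90]),w[m].mean(0))
    m=near(.518,.125,.09)&(z>.075)&(z<.1); print("block",rect(w[m]),np.median(z[m]))
    for x,y in((.51,.28),(.655,.19)):
        m=near(x,y,.05)&(z>.02); print("other",np.nanmax(z[m]))
    m=near(.565,-.185,.09)&(z>.104)&(z<.118); print("guard",rect(w[m]),np.median(z[m]))
    y=near(.565,-.185,.05)&(z>.1)&(hsv[...,0]>20)&(hsv[...,0]<35)&(hsv[...,1]>120)&(hsv[...,2]>90)
    print("yellow",rect(w[y]),y.sum(),w[y].mean(0))
    a,b=[(240,220),(345,200)] if n=="top" else [(290,240),(290,150)]
    cr=[cv2.resize(p["frame"][r:r+75,c:c+75],(400,400),interpolation=cv2.INTER_CUBIC) for c,r in(a,b)]
    cv2.imwrite(f"pics/c_{n}.png",np.hstack(cr))
a=[cv2.imread(f"pics/c_{n}.png") for n in("top","side")]
cv2.imwrite("pics/crop1.png",cv2.resize(np.vstack(a),(600,600)))
E
```

```text
top handle (array([527.9, 137.4]), array([39.9, 24.5]), -64.6) 158 [0.13076774 0.13396011 0.13733212] [0.52686921 0.13687914 0.13378135]
block (array([527.5, 137.6]), array([119.9,  91.3]), -63.1) 0.08442077838010542
other 0.09687065577816267
other 0.09898874319057782
guard (array([ 562.9, -178. ]), array([120.8, 101.1]), -88.5) 0.10908830728614716
yellow (array([ 562.5, -178.9]), array([52.7, 25.9]), -88.3) 105 [ 0.56250624 -0.17952783  0.10904615]
side handle (array([526.7, 137. ]), array([42.3, 24.4]), -62.8) 321 [0.12409557 0.13642736 0.13825451] [0.52557095 0.14199396 0.13356801]
block (array([526.3, 136.2]), array([124.5,  91. ]), -63.2) 0.08650387191930192
other 0.09555336942343107
other 0.09559690827946787
guard (array([ 561.3, -179.3]), array([125.6, 100.4]), -88.3) 0.11146661586330175
yellow (array([ 560.2, -179.3]), array([53.9, 26.1]), -88.6) 65 [ 0.55961221 -0.17874719  0.11217611]
```

View pics/crop1.png

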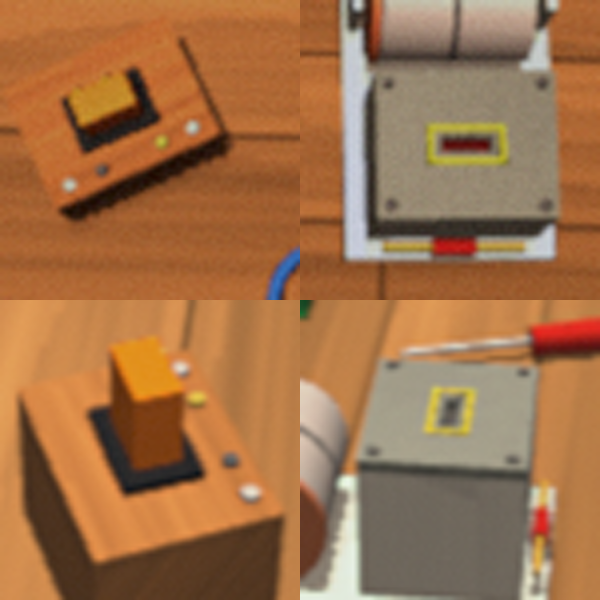

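The key in the block is the tallest (top at 0.136 m, handle 40x24 mm), so the choice holds. Key at (0.527, 0.137), long axis at -63.4°. Slot at (0.5615, -0.179), long axis at -88.4°. Setting out.

Emit:
move_arm --targets '[{"linear":[-47.9,-29.0,4],"twist":[0,0,0.866],"fingers":8.5},{"linear":[-47.9,-29.0,4],"twist":[0,0,0.866],"fingers":8.5},{"linear":[-47.9,-29.0,4],"twist":[0,0,0.866],"fingers":8.5},{"linear":[-47.9,-29.0,4],"twist":[0,0,0.866],"fingers":8.5},{"linear":[-47.9,-29.0,4],"twist":[0,0,0.866],"fingers":8.5}]'

```text
t: 1.32
position: [0.2796, 0.3853, 0.3899]
ee_rot: [180.0, 0.0, 130.0]
contact_force: [0.8, 0.4, 0.3]
opening: 0.0849
```

```bash
cat > plan.py <<'E'
# usage: plan.py x y z yaw -> linear (cm) and twist (rad) to reach tool-down pose
import sys; from h import *
t=list(map(float,sys.argv[1:5])); o=robot.observe(); A=rot(o["ee_rot"])
print("t",round(o["t"],2),"pos",np.round(o["position"],4),"rot",np.round(o["ee_rot"],2),"F",np.round(o["contact_force"],1),"open",round(o["opening"],4))
print("linear",np.round(A.T@(np.array(t[:3])-o["position"])*100,2),"twist",np.round(R.from_matrix(A.T@rot([180,0,t[3]])).as_rotvec(),3))
E
python3 plan.py .527 .137 .345 116.6
```

```text
t 1.32 pos [0.2796 0.3853 0.3899] rot [179.96   0.   129.98] F [0.8 0.4 0.3] open 0.0849
linear [-34.92   3.     4.5 ] twist [ 0.001 -0.     0.233]
```

Emit:
move_arm --targets '[{"linear":[-34.9,3.0,4.5],"twist":[0,0,0.233],"fingers":8.5},{"linear":[-34.9,3.0,4.5],"twist":[0,0,0.233],"fingers":8.5},{"linear":[-34.9,3.0,4.5],"twist":[0,0,0.233],"fingers":8.5},{"linear":[-34.9,3.0,4.5],"twist":[0,0,0.233],"fingers":8.5},{"linear":[-34.9,3.0,4.5],"twist":[0,0,0.233],"fingers":8.5}]'

```text
t: 1.73
position: [0.4256, 0.2383, 0.3635]
ee_rot: [179.9, -0.0, 116.6]
contact_force: [0.8, 1.1, -0.4]
opening: 0.0853
```

```bash
python3 plan.py .527 .137 .345 116.6
```

```text
t 1.73 pos [0.4256 0.2383 0.3635] rot [ 1.7992e+02 -1.0000e-02  1.1662e+02] F [ 0.8  1.1 -0.4] open 0.0853
linear [-13.6    4.52   1.86] twist [ 0.001 -0.     0.   ]
```

Emit:
move_arm --targets '[{"linear":[-13.6,4.52,1.9],"twist":[0,0,0],"fingers":8.5},{"linear":[-13.6,4.52,1.9],"twist":[0,0,0],"fingers":8.5},{"linear":[-13.6,4.52,1.9],"twist":[0,0,0],"fingers":8.5},{"linear":[-13.6,4.52,1.9],"twist":[0,0,0],"fingers":8.5},{"linear":[-13.6,4.52,1.9],"twist":[0,0,0],"fingers":8.5}]'

```text
t: 2.15
position: [0.5301, 0.1334, 0.3438]
ee_rot: [179.9, 0.1, 116.4]
contact_force: [-0.5, -0.2, 0.7]
opening: 0.0847
```

```bash
python3 plan.py .527 .137 .268 116.6
python3 - <<'E'
from h import *
p=robot.capture("side"); cv2.imwrite("pics/s1.png",cv2.resize(p["frame"][150:350,220:440],(660,600)))
E
```

```text
t 2.15 pos [0.5301 0.1334 0.3438] rot [1.7990e+02 8.0000e-02 1.1635e+02] F [-0.5 -0.2  0.7] open 0.0847
linear [ 0.47 -0.12  7.57] twist [ 0.002  0.001 -0.004]
```

View pics/s1.png

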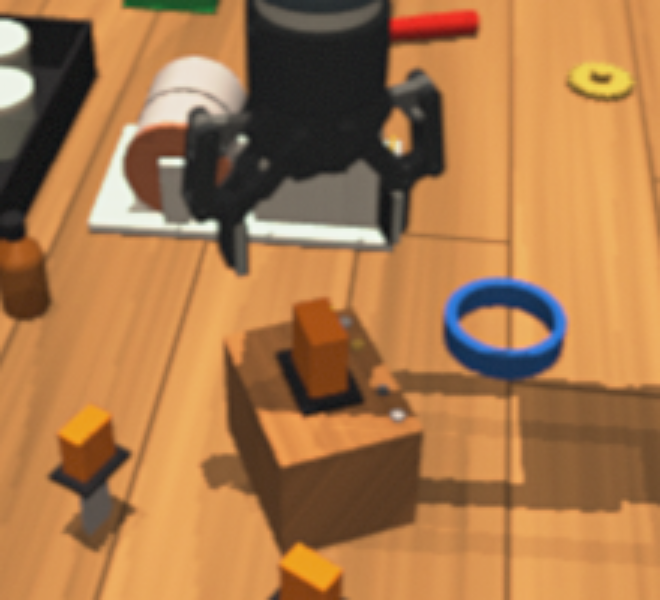

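The gripper is above the block with its jaws straddling the handle (crop 320,345) in the right direction. Descending.

Emit:
move_arm --targets '[{"linear":[0.4,-0.1,2.5],"twist":[0,0,0],"fingers":8.5},{"linear":[0.4,-0.1,4.5],"twist":[0,0,0],"fingers":8.5},{"linear":[0.4,-0.1,6.2],"twist":[0,0,0],"fingers":8.5},{"linear":[0.4,-0.1,7.4],"twist":[0,0,0],"fingers":8.5},{"linear":[0.4,-0.1,7.4],"twist":[0,0,0],"fingers":8.5}]'

```text
t: 2.62
position: [0.5238, 0.1392, 0.2676]
ee_rot: [-179.8, -0.2, 116.5]
contact_force: [-0.0, 0.2, -0.9]
opening: 0.0844
```

```bash
python3 plan.py .527 .137 .268 116.6
```

```text
t 2.62 pos [0.5238 0.1392 0.2676] rot [-1.7976e+02 -1.6000e-01  1.1647e+02] F [-0.   0.2 -0.9] open 0.0844
linear [-0.34  0.19 -0.04] twist [-0.004 -0.003 -0.002]
```

Emit:
move_arm --targets '[{"linear":[-0.3,0.15,0],"twist":[0,0,0],"fingers":8.5},{"linear":[-0.3,0.15,0],"twist":[0,0,0],"fingers":8.5},{"linear":[-0.3,0.15,0],"twist":[0,0,0],"fingers":8.5},{"linear":[-0.3,0.15,0],"twist":[0,0,0],"fingers":8.5}]'

```text
t: 2.95
position: [0.5267, 0.1374, 0.2686]
ee_rot: [-179.9, -0.1, 116.5]
contact_force: [-0.5, -0.2, 0.7]
opening: 0.0851
```

```bash
python3 plan.py .527 .137 .268 116.6
```

```text
t 2.95 pos [0.5267 0.1374 0.2686] rot [-1.7986e+02 -1.2000e-01  1.1648e+02] F [-0.5 -0.2  0.7] open 0.0851
linear [-0.05  0.    0.06] twist [-0.002 -0.002 -0.002]
```

Aligned. Closing.

Emit:
move_arm --targets '[{"linear":[0,0,0],"twist":[0,0,0],"fingers":5},{"linear":[0,0,0],"twist":[0,0,0],"fingers":4},{"linear":[0,0,0],"twist":[0,0,0],"fingers":2},{"linear":[0,0,0],"twist":[0,0,0],"fingers":0.5},{"linear":[0,0,0],"twist":[0,0,0],"fingers":0}]'

```text
t: 3.37
position: [0.5268, 0.1374, 0.2687]
ee_rot: [-179.9, -0.1, 116.5]
contact_force: [0.0, -0.1, 0.4]
opening: 0.0249
```

Emit:
move_arm --targets '[{"linear":[0,0,0],"twist":[0,0,0],"fingers":0},{"linear":[0,0,0],"twist":[0,0,0],"fingers":0},{"linear":[0,0,0],"twist":[0,0,0],"fingers":0},{"linear":[0,0,0],"twist":[0,0,0],"fingers":0},{"linear":[0,0,0],"twist":[0,0,0],"fingers":0}]'

```text
t: 3.78
position: [0.5268, 0.1374, 0.2688]
ee_rot: [-179.9, -0.1, 116.5]
contact_force: [0.7, -0.0, 2.3]
opening: 0.0233
```

Gripped (24 mm). Lifting straight up.

Emit:
move_arm --targets '[{"linear":[0,0,-1.5],"twist":[0,0,0],"fingers":0},{"linear":[0,0,-4],"twist":[0,0,0],"fingers":0},{"linear":[0,0,-7],"twist":[0,0,0],"fingers":0},{"linear":[0,0,-10.5],"twist":[0,0,0],"fingers":0},{"linear":[0,0,-14],"twist":[0,0,0],"fingers":0}]'

```text
t: 4.2
position: [0.5267, 0.1373, 0.4091]
ee_rot: [-179.7, -0.2, 116.5]
contact_force: [0.8, 0.7, -1.2]
opening: 0.0233
```

Emit:
move_arm --targets '[{"linear":[0,0,-0.5],"twist":[0,0,0],"fingers":0},{"linear":[0,0,-0.5],"twist":[0,0,0],"fingers":0}]'

```text
t: 4.37
position: [0.5271, 0.1374, 0.4166]
ee_rot: [180.0, -0.1, 116.5]
contact_force: [-0.2, -0.6, -2.3]
opening: 0.0234
```

```bash
python3 plan.py .5615 -.179 .405 91.6
python3 - <<'E'
from h import *
p=robot.capture("side"); cv2.imwrite("pics/s2.png",cv2.resize(p["frame"][150:350,220:440],(660,600)))
E
```

```text
t 4.37 pos [0.5271 0.1374 0.4166] rot [ 1.7999e+02 -6.0000e-02  1.1648e+02] F [-0.2 -0.6 -2.3] open 0.0234
linear [-29.85 -11.03   1.13] twist [-0.    -0.001  0.434]
```

View pics/s2.png

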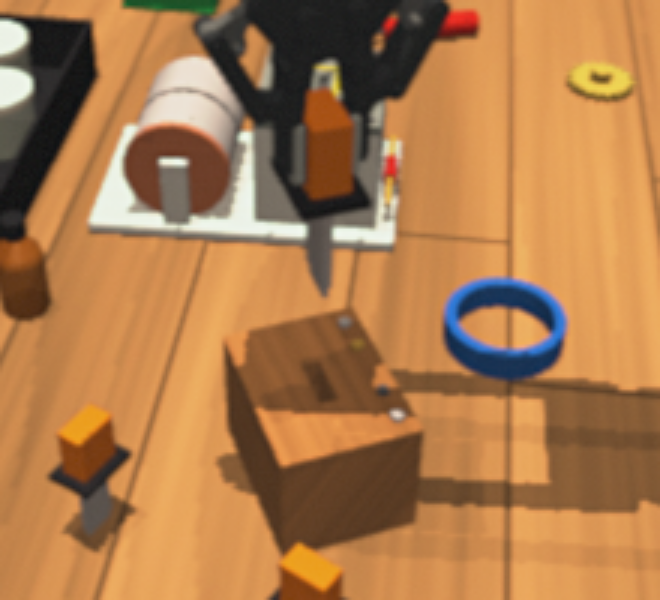

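The key hangs upright in the jaws (crop 325,190), and its hole in the block is empty. Moving over the slot.

Emit:
move_arm --targets '[{"linear":[-3.5,-1.3,0],"twist":[0,0,0.08],"fingers":0},{"linear":[-7.5,-2.7,0],"twist":[0,0,0.16],"fingers":0},{"linear":[-11.0,-4.1,0],"twist":[0,0,0.24],"fingers":0},{"linear":[-14.8,-5.5,0],"twist":[0,0,0.32],"fingers":0},{"linear":[-18.5,-6.8,0],"twist":[0,0,0.434],"fingers":0}]'

```text
t: 4.83
position: [0.5475, -0.0601, 0.411]
ee_rot: [-179.5, -0.1, 91.4]
contact_force: [0.2, 0.9, -2.4]
opening: 0.0231
```

```bash
python3 plan.py .5615 -.179 .405 91.6
```

```text
t 4.83 pos [ 0.5475 -0.0601  0.411 ] rot [-1.7946e+02 -1.5000e-01  9.1420e+01] F [ 0.2  0.9 -2.4] open 0.0231
linear [-11.92   1.11   0.55] twist [-0.009 -0.003 -0.003]
```

Emit:
move_arm --targets '[{"linear":[-3.5,0.3,0.2],"twist":[0,0,0],"fingers":0},{"linear":[-7,0.6,0.4],"twist":[-0.005,0,0],"fingers":0},{"linear":[-10,0.9,0.5],"twist":[-0.009,-0.003,0],"fingers":0},{"linear":[-11.9,1.1,0.5],"twist":[-0.009,-0.003,0],"fingers":0},{"linear":[-11.9,1.1,0.5],"twist":[-0.009,-0.003,0],"fingers":0}]'

```text
t: 5.25
position: [0.561, -0.1829, 0.4017]
ee_rot: [-179.7, -0.0, 91.2]
contact_force: [0.5, -0.2, -2.2]
opening: 0.0233
```

Emit:
move_arm --targets '[{"linear":[0,0,0],"twist":[0,0,0],"fingers":0},{"linear":[0,0,0],"twist":[0,0,0],"fingers":0},{"linear":[0,0,0],"twist":[0,0,0],"fingers":0}]'

```text
t: 5.5
position: [0.5607, -0.182, 0.4]
ee_rot: [-179.5, -0.1, 91.2]
contact_force: [0.5, -0.1, -1.3]
opening: 0.0235
```

```bash
python3 plan.py .5615 -.179 .40 91.6
python3 - <<'E'
from h import *
for n in("top","side"):
    p=robot.capture(n); w=cloud(p); z=w[...,2]
    for q in("key_tip","slot","key"):
        for r in robot.landmark_of(q,p)[:2]: print(n,q,round(r["confidence"],2),np.round(r["point"],1))
    A=rot(p["attitude"])
    def proj(P):
        c=A.T@(np.array(P)-p["xyz"]); return c[0]/c[2]*p["fx"]+p["cx"],c[1]/c[2]*p["fy"]+p["cy"]
    o=robot.observe()["position"]
    print("expected tip px",np.round(proj([o[0],o[1],o[2]-.254]),1),"slot px",np.round(proj([.5615,-.179,.11]),1))
    hsv=cv2.cvtColor(p["frame"],cv2.COLOR_BGR2HSV)
    m=(np.hypot(w[...,0]-o[0],w[...,1]-o[1])<.06)&(z>.2)&(z<.32)&(hsv[...,0]>5)&(hsv[...,0]<20)&(hsv[...,1]>150)
    if m.sum(): print("handle",m.sum(),w[m].mean(0),z[m].min(),z[m].max())
    if n=="side": 
        m=(np.hypot(w[...,0]-o[0],w[...,1]-o[1])<.06)&(z>.125)&(z<.21); print("blade",rect(w[m]),w[m].mean(0),z[m].min(),z[m].max())
        for a in np.arange(.14,.22,.01):
            k=m&(abs(z-a)<.005); print(round(a,2),k.sum(),np.round(w[k].mean(0),4))
        cv2.imwrite("pics/s3.png",cv2.resize(p["frame"][90:240,245:410],(660,600),interpolation=cv2.INTER_CUBIC))
E
```

```text
t 5.5 pos [ 0.5607 -0.182   0.4   ] rot [-1.7953e+02 -1.4000e-01  9.1220e+01] F [ 0.5 -0.1 -1.3] open 0.0235
linear [0.3  0.09 0.  ] twist [-0.008 -0.002 -0.007]
top key_tip 0.55 [254.3 207.7]
top key_tip 0.49 [221. 256.]
top slot 0.95 [386.3 234.8]
top slot 0.15 [271.4 250.8]
top key 0.63 [215.7 252.7]
top key 0.59 [394.9 228.7]
expected tip px [389.3 233.3] slot px [386.2 235.8]
handle 61 [ 0.55138568 -0.16432189  0.24915512] 0.2148901421718452 0.3008533397389701
side key_tip 0.69 [251.8 325.3]
side key_tip 0.68 [328.9 163. ]
side slot 0.89 [326.8 178.6]
side key 0.92 [322.8 355. ]
side key 0.81 [326.3 132.9]
expected tip px [327.1 163.5] slot px [326.6 178.1]
handle 316 [ 0.56016674 -0.16833866  0.25389559] 0.2187285380379831 0.3129478821346004
blade (array([ 557.7, -182.9]), array([37.2,  6. ]), 80.9) [ 0.55834346 -0.17391632  0.18126066] 0.14991514874986622 0.20958186967798115
0.14 0 [nan nan nan]
0.15 4 [ 0.5589 -0.1708  0.1518]
0.16 12 [ 0.5594 -0.1707  0.1606]
0.17 15 [ 0.5583 -0.1724  0.1699]
0.18 13 [ 0.5579 -0.178   0.1811]
0.19 14 [ 0.5581 -0.1762  0.1903]
0.2 13 [ 0.5581 -0.1749  0.1989]
0.21 7 [ 0.5581 -0.1704  0.2072]<stdin>:17: RuntimeWarning: Mean of empty slice.
  ret = um.true_divide(
```

View pics/s3.png

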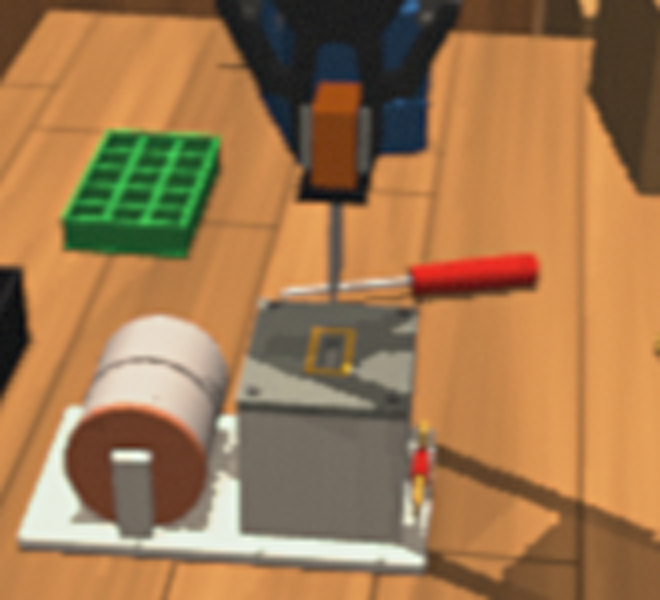

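The key is upright above the slot (slot border at crop 330,350; blade tip about 330,298). Small lateral correction, then down to just above the mouth.

Emit:
move_arm --targets '[{"linear":[0.3,0.13,0.5],"twist":[-0.008,-0.002,-0.007],"fingers":0},{"linear":[0.3,0.13,1.5],"twist":[-0.008,-0.002,-0.007],"fingers":0},{"linear":[0.3,0.13,2.5],"twist":[-0.008,-0.002,-0.007],"fingers":0},{"linear":[0.3,0.13,2.8],"twist":[-0.008,-0.002,-0.007],"fingers":0},{"linear":[0.3,0.13,2.8],"twist":[-0.008,-0.002,-0.007],"fingers":0}]'

```text
t: 6.32
position: [0.5617, -0.1792, 0.3719]
ee_rot: [-180.0, -0.0, 91.6]
contact_force: [0.4, 0.4, -2.0]
opening: 0.0234
```

```bash
python3 plan.py .562 -.179 .372 91.6
python3 - <<'E'
from h import *
p=robot.capture("side"); w=cloud(p); z=w[...,2]
m=(np.hypot(w[...,0]-.562,w[...,1]+.179)<.06)&(z>.12)&(z<.175); print(m.sum(),np.median(w[m],0),z[m].min())
cv2.imwrite("pics/s4.png",cv2.resize(p["frame"][130:205,285:368],(660,600),interpolation=cv2.INTER_CUBIC))
E
```

```text
t 6.32 pos [ 0.5617 -0.1792  0.3719] rot [-1.7999e+02 -1.0000e-02  9.1620e+01] F [ 0.4  0.4 -2. ] open 0.0234
linear [ 0.02  0.03 -0.01] twist [-0. -0.  0.]
60 [ 0.55968659 -0.16713471  0.14774363] 0.12155675497111207
```

View pics/s4.png

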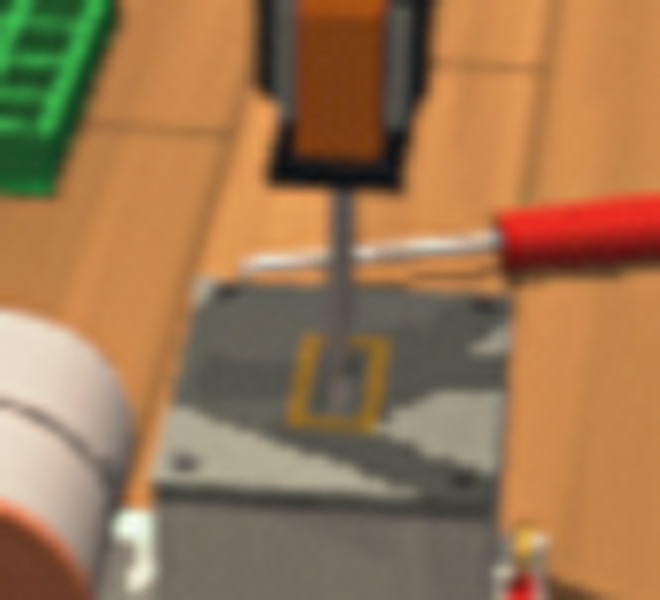

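The blade stands centred over the slot border (crop 340,385). Easing in.

Emit:
move_arm --targets '[{"linear":[0.02,0.03,0.4],"twist":[0,0,0],"fingers":0},{"linear":[0.02,0.03,0.8],"twist":[0,0,0],"fingers":0},{"linear":[0.02,0.03,1.1],"twist":[0,0,0],"fingers":0},{"linear":[0.02,0.03,1.4],"twist":[0,0,0],"fingers":0}]'

```text
t: 6.7
position: [0.5623, -0.1792, 0.3585]
ee_rot: [179.9, 0.0, 91.6]
contact_force: [-0.5, 0.0, -1.9]
opening: 0.0235
```

Emit:
move_arm --targets '[{"linear":[0,0,0.3],"twist":[0,0,0],"fingers":0},{"linear":[0,0,0.6],"twist":[0,0,0],"fingers":0},{"linear":[0,0,0.9],"twist":[0,0,0],"fingers":0}]'

```text
t: 6.95
position: [0.5621, -0.179, 0.3492]
ee_rot: [180.0, 0.0, 91.6]
contact_force: [-0.7, 1.5, -0.3]
opening: 0.0238
```

Emit:
move_arm --targets '[{"linear":[0,0,0.3],"twist":[0,0,0],"fingers":0},{"linear":[0,0,0.6],"twist":[0,0,0],"fingers":0},{"linear":[0,0,0.8],"twist":[0,0,0],"fingers":0}]'

```text
t: 7.2
position: [0.5621, -0.1789, 0.3407]
ee_rot: [180.0, -0.0, 91.6]
contact_force: [-0.0, 0.4, -1.4]
opening: 0.0233
```

Emit:
move_arm --targets '[{"linear":[0,0,0.15],"twist":[0,0,0],"fingers":0},{"linear":[0,0,0.3],"twist":[0,0,0],"fingers":0},{"linear":[0,0,0.4],"twist":[0,0,0],"fingers":0},{"linear":[0,0,0.4],"twist":[0,0,0],"fingers":0}]'

```text
t: 7.53
position: [0.5621, -0.179, 0.3364]
ee_rot: [180.0, -0.0, 91.6]
contact_force: [-1.0, 0.2, -2.2]
opening: 0.0234
```

Emit:
move_arm --targets '[{"linear":[0,0,0.15],"twist":[0,0,0],"fingers":0},{"linear":[0,0,0.3],"twist":[0,0,0],"fingers":0},{"linear":[0,0,0.4],"twist":[0,0,0],"fingers":0},{"linear":[0,0,0.4],"twist":[0,0,0],"fingers":0}]'

```text
t: 7.87
position: [0.5621, -0.179, 0.3322]
ee_rot: [180.0, -0.0, 91.6]
contact_force: [0.1, 0.1, -1.9]
opening: 0.0235
```

Emit:
move_arm --targets '[{"linear":[0,0,0.15],"twist":[0,0,0],"fingers":0},{"linear":[0,0,0.3],"twist":[0,0,0],"fingers":0},{"linear":[0,0,0.4],"twist":[0,0,0],"fingers":0},{"linear":[0,0,0.4],"twist":[0,0,0],"fingers":0}]'

```text
t: 8.2
position: [0.5621, -0.179, 0.3279]
ee_rot: [-180.0, -0.0, 91.6]
contact_force: [-0.3, -0.6, -1.7]
opening: 0.023
```

Emit:
move_arm --targets '[{"linear":[0,0,0.15],"twist":[0,0,0],"fingers":0},{"linear":[0,0,0.3],"twist":[0,0,0],"fingers":0},{"linear":[0,0,0.4],"twist":[0,0,0],"fingers":0},{"linear":[0,0,0.4],"twist":[0,0,0],"fingers":0}]'

```text
t: 8.53
position: [0.562, -0.179, 0.3235]
ee_rot: [-180.0, -0.0, 91.6]
contact_force: [0.1, 0.1, -1.4]
opening: 0.0236
```

Emit:
move_arm --targets '[{"linear":[0,0,0.1],"twist":[0,0,0],"fingers":0},{"linear":[0,0,0.2],"twist":[0,0,0],"fingers":0},{"linear":[0,0,0.3],"twist":[0,0,0],"fingers":0},{"linear":[0,0,0.3],"twist":[0,0,0],"fingers":0}]'

```text
t: 8.87
position: [0.5619, -0.1791, 0.3202]
ee_rot: [-180.0, -0.0, 91.6]
contact_force: [-1.1, 0.8, -1.5]
opening: 0.0234
```

Emit:
move_arm --targets '[{"linear":[0,0,0.1],"twist":[0,0,0],"fingers":0},{"linear":[0,0,0.2],"twist":[0,0,0],"fingers":0},{"linear":[0,0,0.3],"twist":[0,0,0],"fingers":0},{"linear":[0,0,0.3],"twist":[0,0,0],"fingers":0}]'

```text
t: 9.2
position: [0.5619, -0.1791, 0.317]
ee_rot: [-179.9, -0.0, 91.6]
contact_force: [-0.3, -0.3, -1.7]
opening: 0.0233
```

Emit:
move_arm --targets '[{"linear":[0,0,0.1],"twist":[0,0,0],"fingers":0},{"linear":[0,0,0.2],"twist":[0,0,0],"fingers":0},{"linear":[0,0,0.2],"twist":[0,0,0],"fingers":0}]'

```text
t: 9.45
position: [0.5618, -0.1791, 0.3147]
ee_rot: [-179.9, -0.0, 91.6]
contact_force: [-0.2, -1.0, -1.2]
opening: 0.0233
```

Emit:
move_arm --targets '[{"linear":[0,0,0.1],"twist":[0,0,0],"fingers":0},{"linear":[0,0,0.2],"twist":[0,0,0],"fingers":0},{"linear":[0,0,0.2],"twist":[0,0,0],"fingers":0}]'

```text
t: 9.7
position: [0.5618, -0.1791, 0.3131]
ee_rot: [-179.9, -0.0, 91.6]
contact_force: [-1.6, 1.0, 1.6]
opening: 0.0234
```

Contact is starting (Fz up about 3 N). Pressing in small steps.

Emit:
move_arm --targets '[{"linear":[0,0,0.1],"twist":[0,0,0],"fingers":0},{"linear":[0,0,0.2],"twist":[0,0,0],"fingers":0},{"linear":[0,0,0.2],"twist":[0,0,0],"fingers":0}]'

```text
t: 9.95
position: [0.5618, -0.179, 0.3112]
ee_rot: [-179.9, -0.0, 91.6]
contact_force: [-1.5, 0.5, 3.4]
opening: 0.0232
```

Emit:
move_arm --targets '[{"linear":[0,0,0.1],"twist":[0,0,0],"fingers":0},{"linear":[0,0,0.2],"twist":[0,0,0],"fingers":0},{"linear":[0,0,0.2],"twist":[0,0,0],"fingers":0}]'

```text
t: 10.2
position: [0.5618, -0.1791, 0.3092]
ee_rot: [-180.0, -0.0, 91.6]
contact_force: [-1.6, 0.5, 4.1]
opening: 0.0233
```

Emit:
move_arm --targets '[{"linear":[0,0,0.1],"twist":[0,0,0],"fingers":0},{"linear":[0,0,0.2],"twist":[0,0,0],"fingers":0},{"linear":[0,0,0.2],"twist":[0,0,0],"fingers":0}]'

```text
t: 10.45
position: [0.5618, -0.1791, 0.3073]
ee_rot: [-180.0, 0.0, 91.6]
contact_force: [-1.4, 1.5, 4.8]
opening: 0.0233
```

Emit:
move_arm --targets '[{"linear":[0,0,0.1],"twist":[0,0,0],"fingers":0},{"linear":[0,0,0.15],"twist":[0,0,0],"fingers":0},{"linear":[0,0,0.15],"twist":[0,0,0],"fingers":0}]'

```text
t: 10.7
position: [0.5618, -0.179, 0.3064]
ee_rot: [-180.0, 0.0, 91.6]
contact_force: [-3.7, 1.0, 9.0]
opening: 0.0234
```

Emit:
move_arm --targets '[{"linear":[0,0,0.06],"twist":[0,0,0],"fingers":0},{"linear":[0,0,0.06],"twist":[0,0,0],"fingers":0},{"linear":[0,0,0.06],"twist":[0,0,0],"fingers":0}]'

```text
t: 10.95
position: [0.5618, -0.179, 0.3065]
ee_rot: [-180.0, 0.0, 91.6]
contact_force: [-3.2, 1.6, 8.0]
opening: 0.023
```

The force rose steeply and motion stopped. I'll confirm it's the stop with slightly more command.

Emit:
move_arm --targets '[{"linear":[0,0,0.1],"twist":[0,0,0],"fingers":0},{"linear":[0,0,0.2],"twist":[0,0,0],"fingers":0},{"linear":[0,0,0.2],"twist":[0,0,0],"fingers":0}]'

```text
t: 11.2
position: [0.5617, -0.1789, 0.3063]
ee_rot: [180.0, 0.1, 91.6]
contact_force: [-4.6, 2.7, 16.3]
opening: 0.0237
```

```bash
python3 plan.py .562 -.179 .3065 91.6
python3 - <<'E'
from h import *
p=robot.capture("side"); w=cloud(p); z=w[...,2]
cv2.imwrite("pics/s5.png",cv2.resize(p["frame"][130:205,285:368],(660,600),interpolation=cv2.INTER_CUBIC))
for i in range(3): p=robot.capture("side"); print(robot.observe()["contact_force"])
E
```

```text
t 11.2 pos [ 0.5617 -0.1789  0.3063] rot [1.7996e+02 7.0000e-02 9.1640e+01] F [-4.6  2.7 16.3] open 0.0237
linear [-0.01  0.03 -0.02] twist [0.001 0.001 0.001]
[-4.94036952  2.3788891  16.02037291]
[-4.54322959  3.16036613 15.62331505]
[-5.53728477  2.95648856 15.05318189]
```

View pics/s5.png

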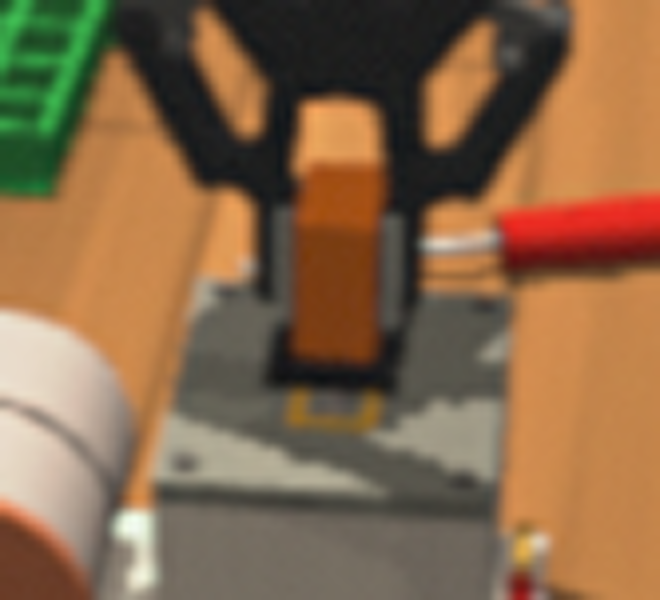

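The key is still upright in the jaws, with its blade in the slot (crop 335,405). The push climbed about 4→7 N over roughly 7–8 mm and then rose steeply to about 17 N with almost no motion, which fits the hard stop. It is holding steadily, so I'm handing in.

```bash
python3 -c "
from cell import robot
print(robot.hand_in()); o=robot.observe(); print(o['t'],o['position'],o['contact_force'],o['opening'])"
```

```text
the job is handed in; nothing more can be done
None
the job is handed in; nothing more can be done
```

I took the largest key (handle 40 x 24 mm, the one in the block) out of its hole and lowered its blade through the yellow-bordered slot. I then pressed the shoe down and handed the job in with the key still gripped and pushing. The hand-in gave no verdict.

- **Feel of the shoe:** contact came with the tip about 49–50 mm below the guard's top. The push then rose like the spring over about 7–8 mm, with a steep rise and no further motion at about 57 mm. I take that as the hard stop.
- **Final hold:** steady at about 17 N, well under the 60 N limit. The tool was upright within 0.1°, the grip was 23.7 mm wide, and the tool was within about 1 mm of the slot estimate. About 11 s of the 48 s were used.
- **Open points:** a sideways reading of about 5 N means the blade touches the slot wall lightly. I inferred the shoe's travel from force and position and could not see it. I did not re-measure where the other things on the bench stood, but the arm met no unexpected contact on the way.

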